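# Press the bench-pin bracket into its foam cutout

### The job

Put the blue T-shaped bench-pin bracket away: set it in the T-shaped cutout of the foam-lined case and press it down firmly until it is fully home, its blue top flush with the foam, then let go. Leave the straight blue clamp bar lying where it is.

Things in the scene. Friction and masses are not known exactly. Their poses are not given: they have to be found in the camera images.
- bracket: Loose blue metal T lying flat, about 0.3 kg, 20 mm thick: stem 30 mm wide (x -63 to 17 mm), crossbar 90 mm wide (x 17 to 45 mm). On top, over the origin, a bare aluminium rib to grip it by: 50 mm long in x, 22 mm wide in y, from 20 to 38 mm above the underside. Origin: underside, below the rib's middle, near the centre of mass; x along the stem towards the crossbar, z up.
- t_seat (a point): Where the bracket's origin lies when fully home in the T cutout, 20 mm below the flat foam top, which is 45 mm above the bench; x along the T's stem to its crossbar, z up. About 10 mm to spare all round the bracket. Fixed case: black foam, wood rim, 182 x 262 mm, yellow cutout floors. An empty straight cutout, 128 x 50 mm, 120 mm from here towards -y, is not for this part.
- pad (a joint): The T cutout's firm yellow floor: how far it is pressed down, in m. At first 0 to 0.002 (floor 12 to 14 mm below the foam's top); 0.008 is fully down, a hard stop, level with t_seat. It does not sink under the bracket's weight; pushed slowly (15 mm/s) through the bracket with about 6 to 10 N it slides down, more if faster, and stays down.
- clamp_bar: A straight bar in the same blue, 110 x 30 x 20 mm, with two brass screw heads 8 mm high on its top, loose on the bench beside a pale wooden bench pin (90 x 50 x 20 mm). Not the part wanted: leave it lying. Origin: centre of the underside; x along its length.
Mind the look-alikes: they are no part of the job. Of the things that look like the bracket, take the one that is farthest to the robot's right at the start.

How it is judged:
By the outcome, as a careful person would: the job done as asked, in the order asked, and still so for the second after the job is handed in, with the robot touching nothing.
It also fails if it takes over 32 s, if anything falls off the work surface, if the arm or the gripper's body presses on something with over 40 N, if the wrist force passes 120 N, or if a joint passes its speed limit or range.

### The arm

A 6-joint arm with a two-finger parallel gripper is mounted at the origin on the work surface. World frame = base frame: x ahead of the robot, y to its left, z up, the work surface at z = 0. Lengths are in m, angles in rad, forces in N, time in s.
With the tool pointing down it reaches from about 0.375 to 0.9 m from the base axis. Payload 3.1 kg.
Tool frame: the origin (TCP) lies between the finger pads; the fingertips stand 19 mm ahead of it and the grasp point (between the pads) is the TCP; z points along the fingers, y is the direction in which the jaws open and shut (so a half turn about z gives the same grasp; the last joint's range is limited). The gripper opens to 87 mm and grips with 3 to 60 N. Pads are 19 mm wide; open, the fingers measure 117 mm over their backs; the gripper's body (75 mm by 190 mm) begins 51 mm behind the grasp point.
Start: joints at [-1.381, 0.527, 1.433, -0, 1.181, -0.178], TCP at [0.225, -0.583, 0.242] pointing down, gripper open.
Joint ranges: [-3.08, 3.08], [-0.75, 2.2], [0.22, 2.44], [-1.43, 4.57], [0, 2.65], [-2.85, 2.85]. Speed limits (rad/s): [2.79, 2.79, 3.14, 3.14, 3.14, 3.14].

### API

Orientations are given as a unit quaternion [x, y, z, w].
In Python, from rig import robot gives the robot as it stands.
- The arm moves only by the tool apply_moves, never from a script. Its argument "series" is a list of rows, each a list of 7 numbers: the shift along the tool's x, y, z in cm, then the turn, a rotation vector about the tool's x, y, z in degrees, then the opening, from 0 (shut) to 1 (fully open). In form: [[dx, dy, dz, rx, ry, rz, grip], ...]. A call has 1 to 5 rows; each row is the pose to reach, as a shift and turn from the pose commanded when the call began, along the tool's axes at that moment; what a row does not reach only later rows make up. A row lasts 1/12 s, in which the tool goes at most 41.7 mm and 7.16 degrees, less where a joint would pass 70% of its speed; a pose out of reach is approached as far as the arm can. A call with a gripper value outside its range is refused whole. The fingers move at their own pace and stop on an object; "newtons" is the grip in N (left out, the last holds). Time passes only in rows, so rows that repeat a pose let the fingers close. It gives the time, the measured TCP pose, the force and the opening at its end, in the units of the state.
- robot.get_obs(): the state, without advancing time (a new reading comes with each control period).
- robot.camera(name): name is "scene" or "top" or "wrist"; returns the picture (384x512x3 uint8, red, green, blue); there is no depth.
- robot.camera_params(name): a dict with "mtx" (3x3 intrinsics, pixels), "origin" and "rotation" of the camera in the world. Camera axes: x right, y down, z forward; pixel columns grow to the right and rows downward; lengths in m; the calibration is good to about 2 mm. The wrist camera is an equidistant fisheye: a pixel r from the principal point sees the ray r / f radians off the axis. A picture is of the moment at which its call begins: read the wrist's pose just before it. camera_params takes no time and is no camera call; for the wrist camera it gives the pose at the moment of the call.
- robot.hand_in(): hands the job in, once; it reports no verdict.
The state is a dict: "time": time; "q": joint angles; "joint_velocities": joint speeds; "joint_torque": joint torques, N m; "position": TCP position; "tool_rot": TCP orientation; "ft_force": force on the tool from outside, world axes, zero at the start; "moment": the same for the moment, N m; "grip_width": finger opening in m.
Only numpy, scipy, OpenCV 4.12 (cv2) and the standard library are available. Lean on these libraries where they do the work, as an engineer would, in place of code of your own. Each camera call takes 0.05 s, during which the arm holds its last target. There are 200 camera calls.

## Working session

There is one attempt and no reset: what is moved stays moved. The work goes in short steps, Python scripts to look and compute and a tool call to move; the robot and the scene stay as the last step left them, time stands still between calls to the robot, and variables do not carry over. Pictures are saved under pics/ and viewed, about 8 in all and at most 12, crops included, and the job is handed in when it is done.

Besides the shell and the picture viewer there is one more tool, called after "Request:" as name(argument=value, ...) on one line, values as JSON. apply_moves: Moves the arm, as the interface text tells. Its arguments: {"type":"object","properties":{"series":{"type":"array"},"newtons":{"type":"number"}},"required":["series"]}

```bash
mkdir -p pics; python3 - <<'E'
from rig import robot
import cv2,numpy as np
o=robot.get_obs();print({k:np.round(v,3).tolist() for k,v in o.items()})
ims=[]
for n in ("top","scene","wrist"):
    im=cv2.cvtColor(robot.camera(n),cv2.COLOR_RGB2BGR);cv2.imwrite(f"pics/{n}0.png",im)
    p=robot.camera_params(n);print(n,{k:np.round(v,4).tolist() if not isinstance(v,str) else v for k,v in p.items()})
E
```

```text
{'time': 0.0, 'q': [-1.382, 0.528, 1.434, -0.0, 1.181, -0.178], 'joint_velocities': [0.001, 0.001, 0.0, -0.001, -0.001, 0.001], 'joint_torque': [-0.0, -44.004, -17.659, 0.063, 0.058, -0.0], 'position': [0.225, -0.583, 0.241], 'tool_rot': [0.983, 0.183, -0.0, -0.001], 'ft_force': [-0.327, 0.373, -0.526], 'moment': [0.032, -0.036, -0.014], 'grip_width': 0.087}
top {'mtx': [[422.3472, 0.0, 258.1104], [0.0, 422.3472, 194.322], [0.0, 0.0, 1.0]], 'origin': [0.4086, 0.1645, 1.2673], 'rotation': [0.7131, -0.7006, 0.0167, -0.0199]}
scene {'mtx': [[411.2292, 0.0, 246.8639], [0.0, 411.2292, 193.4385], [0.0, 0.0, 1.0]], 'origin': [1.2057, -0.2588, 0.9131], 'rotation': [0.8002, 0.4651, -0.1891, -0.3281]}
wrist {'mtx': [[297.3186, 0.0, 260.2866], [0.0, 297.3186, 191.9431], [0.0, 0.0, 1.0]], 'origin': [0.2948, -0.5565, 0.3847], 'rotation': [0.817, -0.5601, -0.0783, 0.1121]}
```

View pics/top0.png

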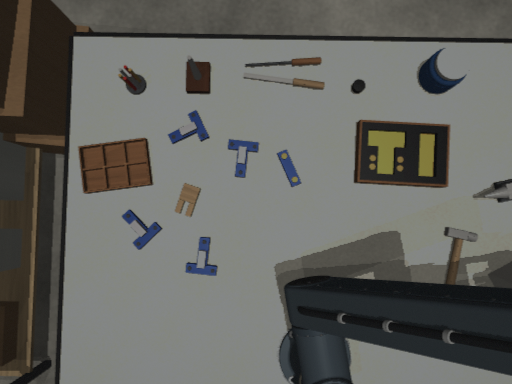

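View pics/scene0.png

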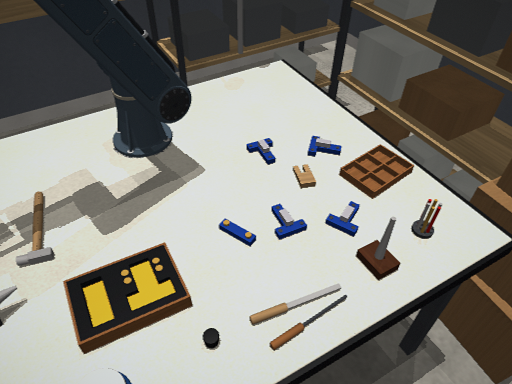

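Top view: case with T cutout at about (386,150), crossbar pointing up (+x), clamp bar at (289,168). T-shaped look-alikes are at (188,128), (242,155), (141,229) and (203,257); the rightmost is (242,155). The scene view matches, with that bracket at about (288,220) and the case at (128,295).

```bash
cat > h.py <<'E'
import cv2,numpy as np
from rig import robot
from scipy.spatial.transform import Rotation as R
def rot(r):
    r=np.asarray(r); return r if r.shape==(3,3) else R.from_quat(r).as_matrix()
def ray(p,uv,fish=False):
    K=np.array(p["mtx"]); uv=np.atleast_2d(np.asarray(uv,float))
    d=(uv-K[:2,2])/K[0,0]
    if fish:
        r=np.linalg.norm(d,axis=1)+1e-12; d=np.c_[d*(np.sin(r)/r)[:,None],np.cos(r)]
    else: d=np.c_[d,np.ones(len(d))]
    d=d/np.linalg.norm(d,axis=1)[:,None]
    return np.array(p["origin"]),d@rot(p["rotation"]).T
def plane(p,uv,z,fish=False):
    o,d=ray(p,uv,fish); return o+d*((z-o[2])/d[:,2])[:,None]
def tri(rs):
    A=np.zeros((3,3));b=np.zeros(3)
    for o,d in rs:
        d=d.reshape(3);M=np.eye(3)-np.outer(d,d);A+=M;b+=M@o
    x=np.linalg.solve(A,b)
    return x,[float(np.linalg.norm((np.eye(3)-np.outer(d.reshape(3),d.reshape(3)))@(x-o))) for o,d in rs]
def masks(im):
    h=cv2.cvtColor(im,cv2.COLOR_BGR2HSV)
    return dict(blue=cv2.inRange(h,(105,120,40),(130,255,255)),yel=cv2.inRange(h,(20,150,90),(35,255,255)))
def blobs(m,amin):
    c,_=cv2.findContours(m,cv2.RETR_EXTERNAL,cv2.CHAIN_APPROX_NONE)
    return [x for x in c if cv2.contourArea(x)>amin]
E
python3 - <<'E'
from h import *
for n in("top","scene"):
    im=cv2.imread(f"pics/{n}0.png");p=robot.camera_params(n)
    for k,m in masks(im).items():
        for c in blobs(m,60):
            (u,v),wh,a=cv2.minAreaRect(c);
            M=cv2.moments(c);cu=(M['m10']/M['m00'],M['m01']/M['m00'])
            print(n,k,np.round(cu,1),cv2.contourArea(c),np.round(wh,1),round(a,1),np.round(plane(p,cu,.02 if k=="blue" else .032)[0],3))
    for nm,(x0,y0,x1,y1) in dict(top=dict(rib=(225,138,262,180)),scene=dict(rib=(268,200,310,240)))[n].items():
        g=im[y0:y1,x0:x1];h=cv2.cvtColor(g,cv2.COLOR_BGR2HSV)
        b=masks(g)["blue"];hull=cv2.convexHull(np.vstack(blobs(b,20)));f=np.zeros_like(b);cv2.fillPoly(f,[hull],255)
        r=cv2.inRange(h,(0,0,90),(180,90,255))&f
        cc=[c for c in blobs(cv2.morphologyEx(r,cv2.MORPH_OPEN,np.ones((2,2))),5)]
        for c in cc: print(n,"rib",cv2.minAreaRect(c),cv2.contourArea(c),np.array([x0,y0]))
a=cv2.resize(cv2.imread("pics/top0.png")[130:190,220:270],None,fx=8,fy=8,interpolation=0)
b=cv2.resize(cv2.imread("pics/scene0.png")[195:245,265:315],None,fx=8,fy=8,interpolation=0)
c=np.zeros((480,800,3),np.uint8);c[:,:400]=a[:480];c[:400,400:]=b;cv2.imwrite("pics/crop1.png",c)
E
```

```text
top blue [202.9 259.6] 284.5 [29.9 36. ] 6.7 [0.278 0.329 0.02 ]
top blue [141.6 229.4] 347.5 [35.8 30.5] 46.5 [0.364 0.512 0.02 ]
top blue [240.3 169.7] 97.0 [ 9.2 14.5] 6.3 [0.545 0.225 0.02 ]
top blue [288.2 168.1] 191.0 [35.7  9.4] 66.0 [0.553 0.083 0.02 ]
top blue [242.9 144.8] 180.5 [29.2 16.8] 6.3 [0.62  0.218 0.02 ]
top blue [190.8 129. ] 300.5 [29.1 35.3] 63.4 [0.665 0.375 0.02 ]
top blue [439.1  73.9] 203.5 [36.9 23.6] 49.6 [ 0.844 -0.365  0.02 ]
top rib ((26.0, 25.0), (8.171934127807617, 20.981992721557617), 6.34019136428833) 88.5 [225 138]
top rib ((15.705883026123047, 21.823530197143555), (25.223705291748047, 17.947635650634766), 75.96376037597656) 232.5 [225 138]
scene blue [237.4 232.5] 301.0 [38.3 11.6] 29.5 [0.564 0.08  0.02 ]
scene blue [287.1 224.8] 379.0 [33.1 31.5] 69.4 [0.609 0.216 0.02 ]
scene blue [343.1 222.5] 336.0 [32.3 30.7] 24.8 [0.681 0.36  0.02 ]
scene blue [260.9 152. ] 183.5 [31.6 12.8] 39.8 [0.297 0.317 0.02 ]
scene blue [322.7 148.2] 221.5 [30.6 19.4] 14.0 [0.384 0.512 0.02 ]
scene yel [ 97.9 303.4] 837.0 [41.4 23. ] 72.5 [ 0.598 -0.317  0.032]
scene yel [147.5 286.3] 1142.5 [40.2 47.8] 66.8 [ 0.612 -0.198  0.032]
scene rib ((9.3100004196167, 22.170001983642578), (13.152186393737793, 6.505383014678955), 81.8698959350586) 49.5 [268 200]
scene rib ((21.769229888916016, 17.346153259277344), (21.63330841064453, 10.816654205322266), 33.6900634765625) 147.0 [268 200]
```

View pics/crop1.png

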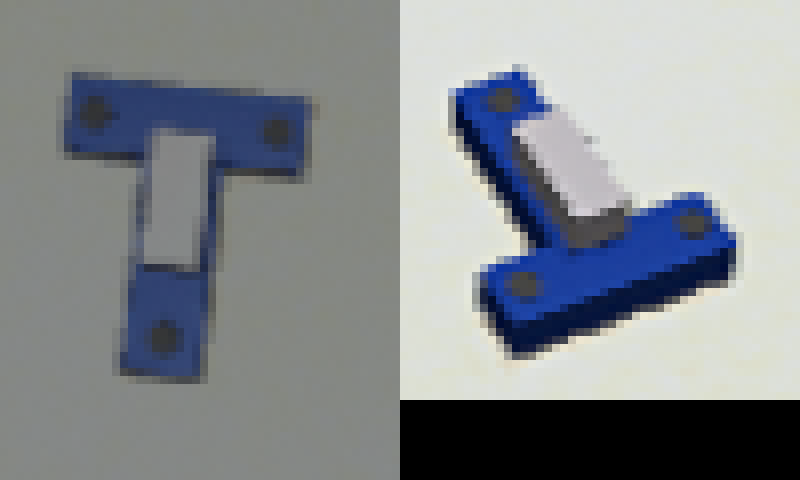

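```bash
cat >> h.py <<'E'
def go(pos,yaw,quiet=False):
    "shift(cm)/turn(deg) in the current tool frame to a tool-down pose with tool x at world yaw"
    o=robot.get_obs();T=R.from_quat(o["tool_rot"]) if np.size(o["tool_rot"])==4 else R.from_matrix(o["tool_rot"])
    G=R.from_matrix(np.array([[np.cos(yaw),np.sin(yaw),0],[np.sin(yaw),-np.cos(yaw),0],[0,0,-1]]))
    print("t",round(o["time"],2),"shift cm",np.round(T.inv().apply(np.array(pos)-o["position"])*100,2),"turn deg",np.round((T.inv()*G).as_rotvec(degrees=True),2))
E
python3 - <<'E'
from h import *
pt,ps=robot.camera_params("top"),robot.camera_params("scene")
t=lambda a:(np.array(a,float)/8-.5+[220,130]); s=lambda a:((np.array(a,float)-[400,0])/8-.5+[265,195])
P=[tri([ray(pt,t(a)),ray(ps,s(b))]) for a,b in [((177.5,199),(570.5,161)),((185,130),(606,207)),((170,268),(535,115)),((95,112),(525,285)),((277,132),(693,223)),((164,338),(503,99))]]
for x,e in P: print(np.round(x,4),np.round(e,4))
w=robot.camera_params("wrist");print("wrist axes\n",np.round(rot(w["rotation"]),3))
h1,h2,h3=[p[0] for p in P[3:]]
d=(h1+h2)/2-h3;print("yaw deg",np.degrees(np.arctan2(d[1],d[0])),np.linalg.norm(d))
go([.55,-.2,.25],0)
E
```

```text
[0.5889 0.2218 0.0402] [0.0013 0.0013]
[0.6141 0.2196 0.042 ] [0.0014 0.0014]
[0.5634 0.2238 0.0391] [0.001 0.001]
[ 0.6124  0.2276 -0.0014] [0.0302 0.0302]
[0.6287 0.2095 0.0539] [0.0303 0.0303]
[0.5394 0.2264 0.0235] [0.0011 0.0011]
wrist axes
 [[ 0.36  -0.898 -0.254]
 [-0.933 -0.347 -0.096]
 [-0.002  0.271 -0.963]]
yaw deg -5.540252595770255 0.08154551351267866
t 0.15 shift cm [ 44.12 -24.01  -0.87] turn deg [-0.09  0.   21.07]
```

Request:
apply_moves(series=[[3.5,-1.9,0,0,0,0,1],[7,-3.8,0,0,0,0,1],[10.5,-5.7,0,0,0,0,1],[14,-7.6,0,0,0,0,1],[17.6,-9.6,0,0,0,0,1]])

```text
time: 0.57
position: [0.3551, -0.4289, 0.2413]
tool_rot: [0.983, 0.182, -0.0, -0.0]
ft_force: [-0.4, -0.5, 0.6]
grip_width: 0.0873
```

Request:
apply_moves(series=[[3.5,-1.9,0,0,0,0,1],[7,-3.8,0,0,0,0,1],[10.5,-5.7,0,0,0,0,1],[14,-7.6,0,0,0,0,1],[17.6,-9.6,0,0,0,0,1]])

```text
time: 0.98
position: [0.485, -0.2758, 0.2414]
tool_rot: [0.983, 0.183, -0.0, -0.0]
ft_force: [0.2, -0.0, 0.1]
grip_width: 0.0869
```

Request:
apply_moves(series=[[3,-1.6,0,0,0,7,1],[6,-3.2,0,0,0,14,1],[8.9,-4.8,0,0,0,21,1],[8.9,-4.8,0,0,0,21,1],[8.9,-4.8,0,0,0,21,1]])

```text
time: 1.4
position: [0.5506, -0.199, 0.2412]
tool_rot: [1.0, 0.003, -0.0, -0.0]
ft_force: [-1.2, -1.0, -0.6]
grip_width: 0.0867
```

```bash
python3 - <<'E'
from h import *
p=robot.camera_params("wrist");im=cv2.cvtColor(robot.camera("wrist"),cv2.COLOR_RGB2BGR);cv2.imwrite("pics/w1.png",im)
import pickle;pickle.dump(p,open("w1.pkl","wb"))
for c in blobs(masks(im)["yel"],200):
    a=cv2.approxPolyDP(c,4,True)[:,0];print(cv2.contourArea(c),a.tolist());print(np.round(plane(p,a,.045,True)[:,:2],3).tolist())
go([.55,.21,.25],np.radians(-5))
E
```

```text
3358.5 [[345, 84], [336, 185], [368, 187], [377, 89]]
[[0.66, -0.296], [0.539, -0.291], [0.537, -0.332], [0.657, -0.336]]
6353.5 [[216, 76], [215, 116], [240, 120], [238, 181], [275, 183], [281, 121], [306, 120], [308, 80]]
[[0.665, -0.148], [0.619, -0.147], [0.614, -0.176], [0.543, -0.173], [0.541, -0.217], [0.613, -0.222], [0.615, -0.251], [0.662, -0.252]]
t 1.45 shift cm [  0.2  -41.01  -0.89] turn deg [0.01 0.07 5.26]
```

View pics/w1.png

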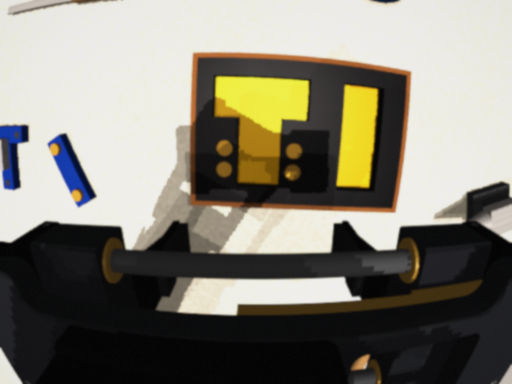

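Wrist view shows the T cutout with corners from (216,76) to (308,80), stem end at (238..275,182), brass dots beside the stem and the straight cutout on the right. Next is a second view on the way to the bracket.

Request:
apply_moves(series=[[0,-4,0,0,0,0,1],[0,-8,0,0,0,0,1],[0,-12,0,0,0,0,1],[0,-12,0,0,0,0,1],[0,-12,0,0,0,0,1]])

```text
time: 1.87
position: [0.5488, -0.0801, 0.2415]
tool_rot: [1.0, 0.002, -0.001, 0.0]
ft_force: [-0.1, -0.5, 1.6]
grip_width: 0.0869
```

```bash
python3 - <<'E'
from h import *
import pickle
p1=pickle.load(open("w1.pkl","rb"));im1=cv2.imread("pics/w1.png")
p2=robot.camera_params("wrist");im=cv2.cvtColor(robot.camera("wrist"),cv2.COLOR_RGB2BGR);cv2.imwrite("pics/w2.png",im);pickle.dump(p2,open("w2.pkl","wb"))
def T(im):
    c=[c for c in blobs(masks(im)["yel"],1000) if len(cv2.approxPolyDP(c,4,True))==8];print(len(c))
    return cv2.approxPolyDP(c[0],4,True)[:,0]
a,b=T(im1),T(im);print(b.tolist())
for u in range(8):
    x,e=tri([ray(p1,a[u],True),ray(p2,b[u],True)]);print(np.round(x,4),round(e[0],4))
for q,pp in((a,p1),(b,p2)): print(np.round(plane(pp,q,.032,True)[:,:2],4).tolist())
# brass dots / rim corners for foam height
for k,(im_,p) in enumerate(((im1,p1),(im,p2))):
    h=cv2.cvtColor(im_,cv2.COLOR_BGR2HSV);rim=cv2.inRange(h,(5,90,60),(18,255,255))
    c=max(blobs(rim,50),key=lambda c:cv2.contourArea(cv2.convexHull(c)));print("rim",cv2.approxPolyDP(cv2.convexHull(c),5,True)[:,0].tolist())
go([.55,.21,.25],np.radians(-5))
E
```

```text
1
1
[[318, 76], [316, 115], [341, 119], [335, 180], [369, 183], [376, 123], [397, 123], [400, 88]]
[ 0.6662 -0.147   0.0365] 0.0002
[ 0.6192 -0.1456  0.0354] 0.0002
[ 0.6151 -0.1753  0.0395] 0.001
[ 0.541  -0.1723  0.0369] 0.0001
[ 0.5388 -0.2169  0.0392] 0.0004
[ 0.6133 -0.223   0.033 ] 0.0003
[ 0.6152 -0.2527  0.0326] 0.0003
[ 0.6615 -0.2538  0.0355] 0.0011
[[0.6669, -0.1463], [0.6189, -0.145], [0.6138, -0.1748], [0.5396, -0.1719], [0.5374, -0.2172], [0.613, -0.2231], [0.6149, -0.2528], [0.663, -0.2544]]
[[0.6666, -0.1479], [0.6194, -0.1462], [0.6159, -0.1773], [0.54, -0.1736], [0.5366, -0.2197], [0.6135, -0.2234], [0.6155, -0.253], [0.6607, -0.2555]]
rim [[193, 54], [304, 56], [410, 72], [395, 210], [190, 204]]
rim [[296, 52], [384, 61], [479, 83], [464, 207], [289, 203]]
t 1.92 shift cm [  0.12 -29.15  -0.86] turn deg [ 0.06 -0.    5.12]
```

Request:
apply_moves(series=[[0,-4,0,0,0,0,1],[0,-8,0,0,0,0,1],[0,-12,0,0,0,0,1],[0,-16,0,0,0,0,1],[0,-20,0,0,0,0,1]])

```text
time: 2.33
position: [0.5504, 0.1182, 0.2416]
tool_rot: [1.0, -0.001, 0.0, 0.0]
ft_force: [0.1, 0.1, -0.6]
grip_width: 0.0871
```

Request:
apply_moves(series=[[0,-4,0,0,0,0,1],[0,-6,0,0,0,5,1],[0,-6,0,0,0,5,1],[0,-6,0,0,0,5,1]])

```text
time: 2.67
position: [0.5503, 0.1781, 0.2414]
tool_rot: [0.999, -0.042, 0.0, 0.001]
ft_force: [0.4, -0.5, -0.0]
grip_width: 0.0868
```

```bash
cat > rib.py <<'E'
from h import *
import pickle
def look(n):
    p=robot.camera_params("wrist");im=cv2.cvtColor(robot.camera("wrist"),cv2.COLOR_RGB2BGR);cv2.imwrite(f"pics/{n}.png",im);pickle.dump(p,open(n+".pkl","wb"));return p,im
def blueT(im):
    out=[]
    for c in blobs(masks(im)["blue"],150): out.append((cv2.contourArea(c),cv2.approxPolyDP(c,3,True)[:,0].tolist()))
    return out
E
python3 - <<'E'
from rib import *
p,im=look("w3")
for o in blueT(im): print(o)
m=np.array([[55,55],[7,55],[7,25],[-73,25],[-73,-25],[7,-25],[7,-55],[55,-55]])/1e3
for n in("w1","w2"):
    i=cv2.imread(f"pics/{n}.png");q=pickle.load(open(n+".pkl","rb"))
    c=[cv2.approxPolyDP(c,4,True)[:,0] for c in blobs(masks(i)["yel"],1000)];c=[x for x in c if len(x)==8][0]
    P=plane(q,c,.032,True)[:,:2];r,rs=R.align_vectors(np.c_[P-P.mean(0),0*P[:,0]],np.c_[m-m.mean(0),0*m[:,0]])
    M=r.as_matrix()[:2,:2];print("seat",P.mean(0)-M@m.mean(0),"yaw",r.as_euler("xyz",degrees=True)[2],"rms",rs/8**.5)
E
```

```text
(1715.0, [[322, 121], [305, 131], [344, 202], [359, 191]])
(1812.5, [[256, 110], [187, 112], [187, 130], [209, 130], [212, 124], [230, 126], [231, 165], [227, 169], [212, 169], [213, 192], [233, 192], [233, 131], [255, 130]])
(1584.0, [[110, 60], [96, 72], [116, 99], [86, 123], [77, 114], [68, 123], [76, 138], [115, 107], [126, 122], [141, 112]])
seat [ 0.60943632 -0.19824162] yaw -2.4221751689997837 rms 0.0024094257947557007
seat [ 0.6095166  -0.19961907] yaw -2.5154694797902666 rms 0.002233663175843624
```

View pics/w3.png

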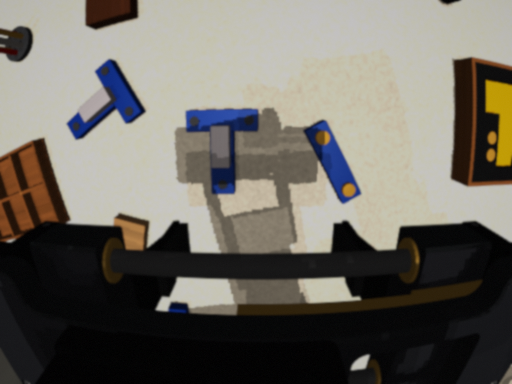

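The wrist view shows the bracket at about (222,150), rib (210-230, 124-167), the clamp bar to its right, and nothing in the way. I'll centre over it and measure from closer.

Request:
apply_moves(series=[[0,-4,2,0,0,0,1],[0,-4.4,4,0,0,0,1],[0,-4.4,4,0,0,0,1],[0,-4.4,4,0,0,0,1]])

```text
time: 3.05
position: [0.5529, 0.2208, 0.2005]
tool_rot: [0.999, -0.044, -0.002, 0.001]
ft_force: [0.4, 1.4, 0.2]
grip_width: 0.0866
```

```bash
python3 - <<'E'
from rib import *
p,im=look("w4");p3=pickle.load(open("w3.pkl","rb"));im3=cv2.imread("pics/w3.png")
for q,i in((p3,im3),(p,im)):
    bl=masks(i)["blue"]
    # bracket = blob whose centre is nearest the coarse position
    cs=blobs(bl,300);c=min(cs,key=lambda c:np.linalg.norm(plane(q,c[:,0].mean(0),.02,True)[0,:2]-[.589,.222]))
    hull=cv2.convexHull(c);f=np.zeros_like(bl);cv2.fillPoly(f,[hull],255);f=cv2.erode(f,np.ones((3,3)))
    h=cv2.cvtColor(i,cv2.COLOR_BGR2HSV);r=cv2.inRange(h,(0,0,70),(180,90,215))&f
    x,y,w,hh=cv2.boundingRect(hull);print("box",x,y,w,hh)
    for cc in blobs(r,60):
        box=cv2.boxPoints(cv2.minAreaRect(cc));print(cv2.contourArea(cc),np.round(box,1).tolist(),np.round(plane(q,box,.038,True)[:,:2],4).tolist())
    print(cv2.approxPolyDP(c,3,True)[:,0].tolist());print(np.round(plane(q,cv2.approxPolyDP(hull,4,True)[:,0],.02,True)[:,:2],4).tolist())
    g=i[y-10:y+hh+10,x-10:x+w+10];print(x-10,y-10,g.shape)
    out=cv2.resize(g,None,fx=4.5,fy=4.5,interpolation=0)
cv2.imwrite("pics/crop2.png",out);print(robot.get_obs()["position"],p["origin"])
E
```

```text
box 187 109 71 85
462.0 [[235.0, 131.0], [254.0, 131.0], [254.0, 184.0], [235.0, 184.0]] [[0.6036, 0.2029], [0.6015, 0.1809], [0.5381, 0.1865], [0.54, 0.2093]]
1276.5 [[188.8000030517578, 132.10000610351562], [224.0, 117.4000015258789], [246.10000610351562, 170.39999389648438], [210.89999389648438, 185.10000610351562]] [[0.6081, 0.258], [0.6207, 0.2142], [0.5556, 0.1944], [0.5413, 0.239]]
[[256, 110], [187, 112], [187, 130], [209, 130], [212, 124], [230, 126], [231, 165], [227, 169], [212, 169], [213, 192], [233, 192], [233, 131], [255, 130]]
[[0.6259, 0.1767], [0.6026, 0.1787], [0.5254, 0.215], [0.5275, 0.2408], [0.6101, 0.2645], [0.6326, 0.262]]
177 99 (105, 91, 3)
box 215 108 81 94
699.5 [[247.0, 186.60000610351562], [272.1000061035156, 123.69999694824219], [293.5, 132.1999969482422], [268.29998779296875, 195.10000610351562]] [[0.5482, 0.2351], [0.6123, 0.2031], [0.6018, 0.1818], [0.5368, 0.2131]]
716.0 [[216.8000030517578, 132.10000610351562], [237.60000610351562, 123.5], [263.29998779296875, 185.60000610351562], [242.5, 194.1999969482422]] [[0.609, 0.2606], [0.6157, 0.2382], [0.5478, 0.2176], [0.5402, 0.2407]]
728.0 [[244.0, 125.0], [265.0, 125.0], [265.0, 161.0], [244.0, 161.0]] [[0.6135, 0.2319], [0.6116, 0.2105], [0.5741, 0.2136], [0.576, 0.2355]]
[[215, 109], [216, 131], [243, 132], [243, 158], [243, 127], [267, 127], [266, 173], [245, 174], [243, 160], [244, 200], [266, 201], [267, 132], [295, 131], [295, 109]]
[[0.6267, 0.1774], [0.6015, 0.1782], [0.5257, 0.215], [0.5267, 0.2402], [0.6104, 0.2651], [0.6333, 0.2627]]
205 98 (114, 101, 3)
[0.55373874 0.22092212 0.20161313] [0.62820252 0.21425149 0.34410193]
```

View pics/crop2.png

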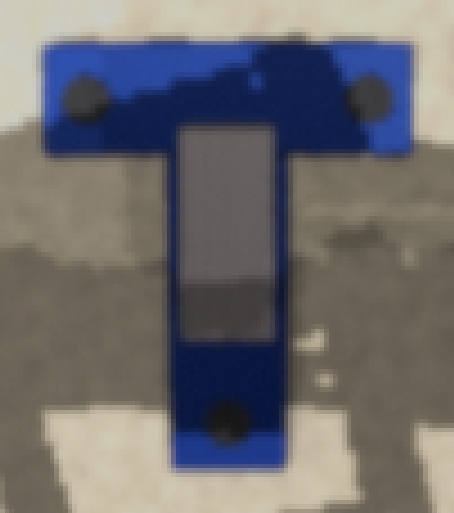

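Crop shows the T aligned with the camera columns, rib corners at about (244.1,125.3) to (265.6,173.5); the dark lower part is shadow.

```bash
python3 - <<'E'
from rib import *
p=pickle.load(open("w4.pkl","rb"));p3=pickle.load(open("w3.pkl","rb"))
c=lambda L:np.array(L,float)/4.5+[204.5,97.5]
P=plane(p,c([(178,125),(275,125),(275,342),(178,342)]),.038,True)[:,:2];print("rib",np.round(P,4).tolist(),P.mean(0))
d=P[:2].mean(0)-P[2:].mean(0);print("len",np.linalg.norm(d),"w",np.linalg.norm(P[0]-P[1]),"yaw",np.degrees(np.arctan2(d[1],d[0])))
Q=plane(p,c([(43,42),(413,42),(285,467),(170,467)]),.02,True)[:,:2];print("outer",np.round(Q,4).tolist())
d=Q[:2].mean(0)-Q[2:].mean(0);y=np.arctan2(d[1],d[0]);print("len",np.linalg.norm(d),"yaw",np.degrees(y),"origin",Q[2:].mean(0)+.063*d/np.linalg.norm(d))
# height: crossbar outer corners and rib bottom edge over both wrist views
for a,b in(((187,111),c((43,42))),((257,109.5),c((413,42))),((211.5,169),c((178,342)))): print("tri",tri([ray(p3,a,True),ray(p,b,True)]))
print(robot.get_obs()["tool_rot"]);go([.588,.222,.12],np.radians(-5))
E
```

```text
rib [[0.6132, 0.2319], [0.6112, 0.2099], [0.5607, 0.2141], [0.5627, 0.2367]] [0.58695605 0.22314243]
len 0.05070702536590235 w 0.022054544947276104 yaw -5.145739188913596
outer [[0.6358, 0.2635], [0.6279, 0.1749], [0.5241, 0.2142], [0.5267, 0.2434]]
len 0.10688863617236549 yaw -5.1668060332839625 origin [0.58813077 0.22311507]
tri (array([0.63523785, 0.26611332, 0.00263383]), [0.0009999291845530476, 0.0009999291845532044])
tri (array([0.62710524, 0.17536554, 0.0239993 ]), [0.0007523545429641774, 0.0007523545429640808])
tri (array([0.5593297 , 0.23784154, 0.02540114]), [0.0006790013312348583, 0.0006790013312350767])
[ 9.99037688e-01 -4.38552016e-02 -3.64194619e-04  5.34740145e-04]
t 3.1 shift cm [ 3.41 -0.42  8.16] turn deg [ 0.06  0.04 -0.03]
```

Request:
apply_moves(series=[[2,-0.3,3.5,0,0,0,1],[3.4,-0.5,7,0,0,0,1],[3.4,-0.5,10,0,0,0,1],[3.4,-0.5,12,0,0,0,1],[3.4,-0.5,12,0,0,0,1]])

```text
time: 3.52
position: [0.5857, 0.2226, 0.0783]
tool_rot: [0.999, -0.044, -0.004, 0.001]
ft_force: [-0.3, -0.7, -0.9]
grip_width: 0.0871
```

```bash
python3 - <<'E'
from rib import *
for i in range(3): go([.5875,.223,.042],np.radians(-5.1)); look(f"w5")
E
```

```text
t 3.52 shift cm [ 0.2  -0.06  3.63] turn deg [0.14 0.4  0.05]
t 3.57 shift cm [0.06 0.01 3.86] turn deg [0.08 0.19 0.07]
t 3.62 shift cm [-0.08  0.09  4.04] turn deg [ 0.01 -0.03  0.09]
```

Request:
apply_moves(series=[[0,0.1,1.2,0,0,0,1],[0,0.1,2.2,0,0,0,1],[0,0.1,3.2,0,0,0,1],[0,0.1,3.9,0,0,0,1],[0,0.1,3.9,0,0,0,1]], newtons=40)

```text
time: 4.08
position: [0.586, 0.224, 0.0406]
tool_rot: [0.999, -0.043, -0.002, 0.0]
ft_force: [-0.7, -0.9, -0.6]
grip_width: 0.087
```

Request:
apply_moves(series=[[0,0,0,0,0,0,0.15],[0,0,0,0,0,0,0.15],[0,0,0,0,0,0,0],[0,0,0,0,0,0,0],[0,0,0,0,0,0,0]], newtons=40)

```text
time: 4.5
position: [0.5878, 0.2244, 0.043]
tool_rot: [0.999, -0.043, 0.0, -0.0]
ft_force: [0.7, -0.6, 0.2]
grip_width: 0.0619
```

Request:
apply_moves(series=[[0,0,0,0,0,0,0],[0,0,0,0,0,0,0],[0,0,0,0,0,0,0]])

```text
time: 4.75
position: [0.5875, 0.2243, 0.0427]
tool_rot: [0.999, -0.043, 0.0, -0.0]
ft_force: [-0.1, 0.2, -0.3]
grip_width: 0.0415
```

Fingers are slow (about 0.08 m/s), so I keep closing.

Request:
apply_moves(series=[[0,0,0,0,0,0,0],[0,0,0,0,0,0,0],[0,0,0,0,0,0,0],[0,0,0,0,0,0,0],[0,0,0,0,0,0,0]])

```text
time: 5.17
position: [0.5874, 0.2241, 0.0426]
tool_rot: [0.999, -0.043, -0.0, 0.0]
ft_force: [-0.4, -1.2, 1.3]
grip_width: 0.0214
```

Request:
apply_moves(series=[[0,0,0,0,0,0,0],[0,0,-0.5,0,0,0,0],[0,0,-1.5,0,0,0,0],[0,0,-3,0,0,0,0],[0,0,-3,0,0,0,0]])

```text
time: 5.58
position: [0.5893, 0.2248, 0.0754]
tool_rot: [0.999, -0.043, 0.003, -0.001]
ft_force: [0.6, -0.6, -2.3]
grip_width: 0.0216
```

```bash
python3 - <<'E'
from rib import *
look("w6");o=robot.get_obs();print(o["position"],o["ft_force"],o["grip_width"])
im=cv2.cvtColor(robot.camera("scene"),cv2.COLOR_RGB2BGR)[170:270,220:340];cv2.imwrite("pics/s6.png",cv2.resize(im,None,fx=3,fy=3,interpolation=0))
go([.588,.223,.15],np.radians(-5.1))
E
```

```text
[0.58892865 0.22470167 0.07440612] [ 0.67508857 -0.115658   -2.14626708] 0.021594523687785853
t 5.68 shift cm [ 0.02  0.14 -7.66] turn deg [-0.04 -0.11  0.17]
```

Grip width is 21.6 mm and the wrist shows 2-3 N of load, so the bracket is held. Lift and carry across.

Request:
apply_moves(series=[[0,0,-3,0,0,0,0],[0,3,-6,0,0,0,0],[0,7,-6,0,0,0,0],[0,11,-6,0,0,0,0],[0,15,-6,0,0,0,0]])

```text
time: 6.1
position: [0.574, 0.0738, 0.1327]
tool_rot: [0.999, -0.042, 0.0, 0.0]
ft_force: [1.2, -0.7, -3.4]
grip_width: 0.0216
```

Request:
apply_moves(series=[[0,4,0,0,0,0,0],[0,8,0,0,0,0,0],[0,12,0,0,0,0,0],[0,14,0,0,0,0,0],[0,14,0,0,0,0,0]])

```text
time: 6.52
position: [0.5624, -0.0695, 0.1321]
tool_rot: [0.999, -0.046, 0.0, 0.001]
ft_force: [0.8, -0.2, -3.2]
grip_width: 0.0217
```

```bash
python3 - <<'E'
from rib import *
p,im=look("w7");print(robot.get_obs()["position"],robot.get_obs()["grip_width"])
go([.6095,-.199,.12],np.radians(-2.45))
E
```

```text
[ 0.5622003  -0.06706679  0.13199481] 0.021729716786390317
t 6.57 shift cm [ 5.9  12.71  1.19] turn deg [-0.01  0.04 -2.74]
```

View pics/w7.png

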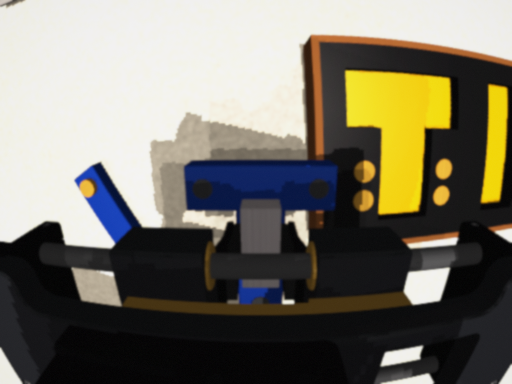

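Bracket held level and square in the jaws: crossbar from (186,162) to (336,212), T cutout at (345-450,70-215).

Request:
apply_moves(series=[[2,3.5,0,0,0,0,0],[4,7,0,0,0,0,0],[5.5,10.5,0.5,0,0,-2.7,0],[5.9,12.7,1.2,0,0,-2.7,0],[5.9,12.7,1.2,0,0,-2.7,0]])

```text
time: 6.98
position: [0.6116, -0.2002, 0.119]
tool_rot: [1.0, -0.021, 0.0, 0.001]
ft_force: [0.2, 0.9, -2.5]
grip_width: 0.0219
```

```bash
python3 - <<'E'
from rib import *
p7=pickle.load(open("w7.pkl","rb"))
P=plane(p7,[(185.5,161),(336.5,162),(336.5,210),(185.5,210)],.132-.0227,True)[:,:2]
T=np.array([.5622,-.0671]);y=np.radians(-5.2);M=np.array([[np.cos(y),np.sin(y)],[-np.sin(y),np.cos(y)]])
print("crossbar in tool x / left, mm",np.round((P-T)@M.T*1e3,1).tolist())
p,im=look("w8");print(robot.get_obs()["position"],robot.get_obs()["grip_width"])
for i in range(2): go([.6095,-.199,.067],np.radians(-2.45)); look("w9")
b=blobs(masks(im)["yel"],100)
for c in b: print(cv2.contourArea(c),cv2.approxPolyDP(c,3,True)[:,0].tolist())
E
```

```text
crossbar in tool x / left, mm [[47.2, 40.8], [46.6, -46.8], [17.2, -48.8], [17.2, 42.7]]
[ 0.61032659 -0.19714999  0.11906746] 0.02146981928028922
t 7.03 shift cm [-0.07  0.19  5.21] turn deg [-0.06  0.09  0.1 ]
t 7.08 shift cm [0.01 0.39 5.22] turn deg [-0.13  0.16  0.18]
3642.5 [[381, 142], [372, 226], [388, 227], [407, 244], [421, 145]]
2369.5 [[189, 142], [190, 159], [326, 158], [327, 142], [322, 140]]
```

View pics/w9.png

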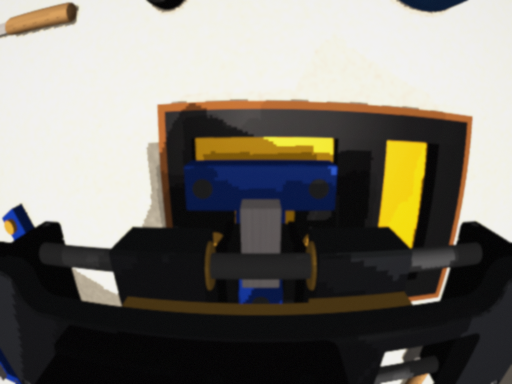

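```bash
python3 - <<'E'
from rib import *
o=robot.get_obs();print(o["position"])
p,im=look("w10");g=masks(im)
b=[c for c in blobs(g["yel"],800)]
c=min(b,key=lambda c:abs(c[:,0,0].mean()-262));a=c[:,0]
u0,u1=np.percentile(a[a[:,1]>a[:,1].min()+4][:,0],[2,98]);v0=a[:,1].min();print("yel",u0,u1,v0)
bl=[c for c in blobs(g["blue"],800)];c=min(bl,key=lambda c:abs(c[:,0,0].mean()-262));x,y,w,h=cv2.boundingRect(c);print("blue",x,y,w,h)
Y=plane(p,[(u0-.5,145),(u1+.5,145),(264,v0)],.032,True)[:,:2];B=plane(p,[(x-.5,185),(x+w-.5,185),(x+w/2,y)],o["position"][2]-.0227,True)[:,:2]
print(np.round(Y,4).tolist(),np.round(B,4).tolist(),"widths",Y[0,1]-Y[1,1],B[0,1]-B[1,1])
print("mid y",Y[:2].mean(0),B[:2].mean(0),"far-x",Y[2],B[2],"expect gap .010")
go([.6095,-.199,.067],np.radians(-2.45))
E
```

```text
[ 0.60952942 -0.19429423  0.11955421]
yel 197.0 334.0 136
blue 183 161 156 63
[[0.6596, -0.1456], [0.6557, -0.2551], [0.6641, -0.1992]] [[0.6435, -0.1497], [0.6401, -0.2419], [0.6558, -0.1966]] widths 0.1095097068841038 0.09223302573283843
mid y [ 0.65767022 -0.20035044] [ 0.64183476 -0.19579327] far-x [ 0.66411551 -0.19922732] [ 0.65578752 -0.19663004] expect gap .010
t 7.18 shift cm [0.02 0.52 5.29] turn deg [-0.11  0.13  0.3 ]
```

Request:
apply_moves(series=[[-0.1,0.35,1,0,0,0,0],[-0.1,0.35,2.5,0,0,0,0],[-0.1,0.35,4,0,0,0,0],[-0.1,0.35,4.2,0,0,0,0],[-0.1,0.35,4.2,0,0,0,0]])

```text
time: 7.6
position: [0.6081, -0.1981, 0.0771]
tool_rot: [1.0, -0.019, -0.002, -0.001]
ft_force: [-0.3, -0.5, -2.0]
grip_width: 0.0217
```

```bash
cat > chk.py <<'E'
from rib import *
for i in range(2):
    o=robot.get_obs();p,im=look("wc")
z=o["position"][2];print(o["time"],o["position"],o["ft_force"],o["grip_width"]);g=masks(im)
bl=[c for c in blobs(g["blue"],800)];c=min(bl,key=lambda c:abs(c[:,0,0].mean()-262));x,y,w,h=cv2.boundingRect(c);print("blue",x,y,w,h)
b=blobs(g["yel"],100)
for c in b:
    if abs(c[:,0,0].mean()-262)<70:
        xx,yy,ww,hh=cv2.boundingRect(c);print("yel",xx,yy,ww,hh)
        if ww>90: Y=plane(p,[(xx-.5,yy+4),(xx+ww-.5,yy+4),(264,yy)],.032,True)[:,:2];print(np.round(Y,4).tolist(),Y[:2].mean(0))
B=plane(p,[(x-.5,185),(x+w-.5,185),(x+w/2,y)],z-.0227,True)[:,:2];print(np.round(B,4).tolist(),B[:2].mean(0))
go([.6095,-.199,.055],np.radians(-2.45))
E
python3 chk.py
```

```text
7.65 [ 0.6090151  -0.19871274  0.07814508] [ 0.68960747  0.24472482 -2.63367508] 0.02127912363244199
blue 185 161 152 63
yel 177 142 167 70
[[0.6639, -0.1457], [0.6598, -0.2555], [0.6635, -0.2033]] [ 0.66183026 -0.20062798]
[[0.643, -0.1553], [0.6397, -0.2451], [0.6553, -0.201]] [ 0.64132623 -0.20023622]
t 7.7 shift cm [-0.01 -0.02  2.39] turn deg [ 0.01 -0.03  0.28]
```

View pics/wc.png

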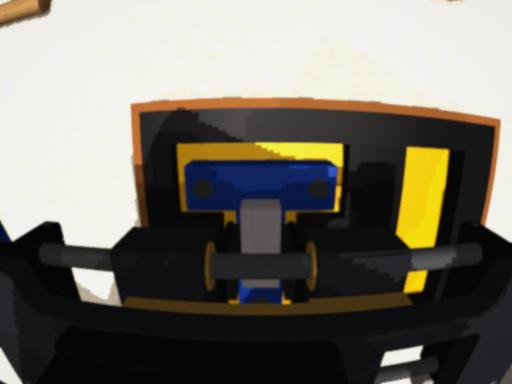

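Crossbar (185-337) is centred in the yellow cutout (177-344). Lower to just above the floor, then press slowly.

Request:
apply_moves(series=[[-0.1,0,0.7,0,0,0,0],[-0.1,0,1.3,0,0,0,0],[-0.1,0,1.7,0,0,0,0],[-0.1,0,2.0,0,0,0,0],[-0.1,0,2.0,0,0,0,0]], newtons=60)

```text
time: 8.12
position: [0.6105, -0.2003, 0.0673]
tool_rot: [1.0, -0.019, 0.003, 0.001]
ft_force: [-8.4, 4.4, 37.0]
grip_width: 0.0214
```

Request:
apply_moves(series=[[0,0,0.1,0,0,0,0],[0,0,0.2,0,0,0,0],[0,0,0.3,0,0,0,0],[0,0,0.4,0,0,0,0],[0,0,0.5,0,0,0,0]])

```text
time: 8.53
position: [0.6106, -0.2003, 0.0671]
tool_rot: [1.0, -0.019, 0.003, 0.002]
ft_force: [-17.2, 8.4, 69.0]
grip_width: 0.0215
```

Blocked at the foam-top level (underside at about 44 mm). Read the moment, then back off.

```bash
python3 - <<'E'
from h import *
o=robot.get_obs();print(o["position"],o["ft_force"],o["moment"])
E
```

```text
[ 0.61056265 -0.20028954  0.06711687] [-17.19957423   8.4205499   68.96949275] [1.65819976 3.04444965 0.01773371]
```

Request:
apply_moves(series=[[0,0,-0.5,0,0,0,0],[0,0,-1.5,0,0,0,0],[0,0,-1.8,0,0,0,0],[0,0,-1.8,0,0,0,0]])

```text
time: 8.87
position: [0.609, -0.2001, 0.0725]
tool_rot: [1.0, -0.019, 0.001, 0.001]
ft_force: [0.0, -0.6, -2.5]
grip_width: 0.0215
```

```bash
python3 chk.py; python3 - <<'E'
import cv2
im=cv2.imread("pics/wc.png")[120:320,150:370];cv2.imwrite("pics/crop3.png",cv2.resize(im,None,fx=3,fy=3,interpolation=0)[:600])
E
```

```text
8.9167 [ 0.60838608 -0.19978765  0.07126879] [-0.14607581  0.11163435 -2.48488776] 0.02140179863913234
blue 185 161 152 63
yel 223 212 12 17
yel 175 143 167 68
[[0.6635, -0.1476], [0.6594, -0.2535], [0.6631, -0.2044]] [ 0.66147369 -0.20052963]
[[0.6424, -0.1565], [0.639, -0.2463], [0.6547, -0.2022]] [ 0.64072541 -0.20140942]
t 8.97 shift cm [ 0.16 -0.06  1.55] turn deg [-0.03  0.07  0.22]
```

View pics/crop3.png

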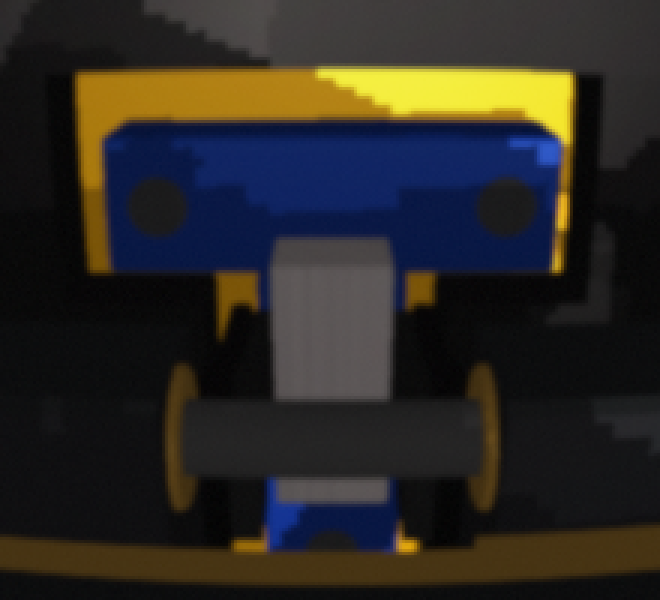

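I had the offset wrong. The underside is TCP − 42.7 mm (TCP − 22.7 mm is the blue top), so the stop at TCP z=0.067 put the underside at 24.4 mm, which is t_seat's 25 mm: the bracket was fully down on the hard stop. The back-off lifted it about 4 mm. The crop shows yellow all round. I'll centre it slightly, lower it again, press gently and release.

Request:
apply_moves(series=[[0.1,-0.05,0,0,0,0,0],[0.2,-0.1,0.1,0,0,0,0],[0.2,-0.1,0.2,0,0,0,0],[0.2,-0.1,0.3,0,0,0,0],[0.2,-0.1,0.4,0,0,0,0]])

```text
time: 9.38
position: [0.6101, -0.1986, 0.0675]
tool_rot: [1.0, -0.019, -0.001, -0.0]
ft_force: [-2.0, 0.6, 6.8]
grip_width: 0.0214
```

Request:
apply_moves(series=[[0,0,0.1,0,0,0,0],[0,0,0.2,0,0,0,0],[0,0,0.3,0,0,0,0],[0,0,0.4,0,0,0,0],[0,0,0.4,0,0,0,0]])

```text
time: 9.8
position: [0.6102, -0.1985, 0.0674]
tool_rot: [1.0, -0.019, -0.0, 0.0]
ft_force: [-6.7, 2.7, 19.4]
grip_width: 0.0214
```

Solid stop at 0.0674 under 19 N. Relieve the pressure, open slightly and lift.

Request:
apply_moves(series=[[0,0,-0.2,0,0,0,0],[0,0,-0.35,0,0,0,0],[0,0,-0.35,0,0,0,0.45],[0,0,-0.35,0,0,0,0.45],[0,0,-0.35,0,0,0,0.45]])

```text
time: 10.22
position: [0.6106, -0.1989, 0.0668]
tool_rot: [1.0, -0.019, 0.0, 0.0]
ft_force: [-0.1, -0.8, 0.4]
grip_width: 0.0338
```

Request:
apply_moves(series=[[0,0,0,0,0,0,0.45],[0,0,0,0,0,0,0.45],[0,0,-1,0,0,0,0.45],[0,0,-3,0,0,0,0.45],[0,0,-6,0,0,0,0.45]])

```text
time: 10.63
position: [0.6085, -0.1979, 0.1255]
tool_rot: [1.0, -0.019, -0.003, -0.001]
ft_force: [-0.4, 0.1, -0.3]
grip_width: 0.0392
```

Request:
apply_moves(series=[[-1,0,-4,0,0,0,0.45],[-4,0,-8,0,0,0,0.45],[-6,0,-11,0,0,0,0.45],[-6,0,-11,0,0,0,0.45],[-6,0,-11,0,0,0,0.45]])

```text
time: 11.05
position: [0.5508, -0.1971, 0.2406]
tool_rot: [1.0, -0.02, 0.003, 0.002]
ft_force: [0.2, -1.5, -0.5]
grip_width: 0.0394
```

```bash
python3 - <<'E'
from rib import *
look("wz0");p,im=look("wz");o=robot.get_obs();print(o["time"],o["position"],o["ft_force"],o["grip_width"])
for c in blobs(masks(im)["blue"],300): print(cv2.contourArea(c),cv2.boundingRect(c))
s=cv2.cvtColor(robot.camera("scene"),cv2.COLOR_RGB2BGR)
out=np.zeros((500,800,3),np.uint8);a=cv2.resize(im[20:220,150:420],None,fx=1.48,fy=1.48);b=cv2.resize(s[230:360,50:200],(400,347))
out[:a.shape[0],:a.shape[1]]=a;out[:347,400:]=b;cv2.imwrite("pics/fin.png",out)
t=cv2.cvtColor(robot.camera("top"),cv2.COLOR_RGB2BGR);
for c in blobs(masks(t)["blue"],60): print("top",cv2.contourArea(c),c[:,0].mean(0))
E
```

```text
11.15 [ 0.55047764 -0.19640347  0.23709027] [1.02514192 0.39567335 0.45180271] 0.03932648014718305
1054.0 (49, 145, 48, 71)
636.0 (248, 126, 24, 52)
1434.5 (221, 87, 78, 38)
top 281.5 [201.92993631 260.28025478]
top 346.0 [140.9537037  227.88888889]
top 191.0 [288.42727273 168.04545455]
top 113.0 [385.74358974 136.66666667]
top 301.0 [190.15873016 129.95238095]
top 483.5 [435.36756757  75.27567568]
```

View pics/fin.png

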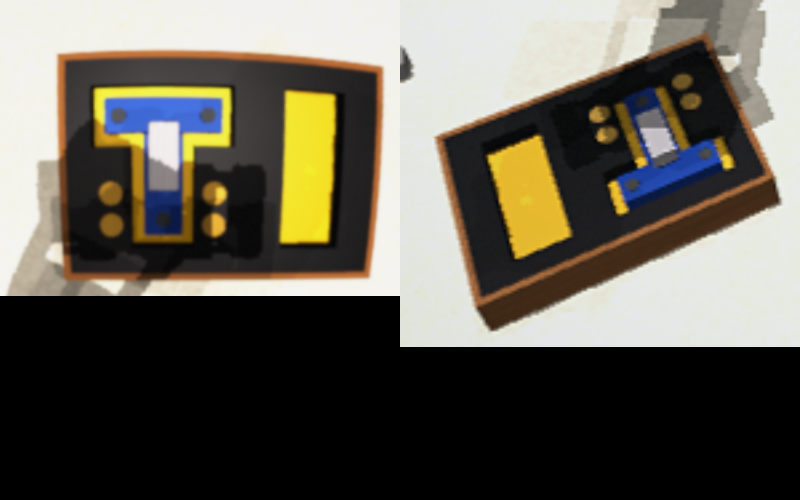

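The final view shows the bracket level in the T cutout with yellow all round. The clamp bar is at the same pixel as before, and the gripper is clear.

```bash
python3 -c "
from rig import robot
print(robot.hand_in())"
```

```text
the job is handed in; nothing more can be done
None
```

The bracket is in the T cutout, pressed down to the hard stop and released. I handed the job in at about 11 s of the 32 s allowed. I took the T farthest to the robot's right and carried it by its rib.

**Depth:** the stop came at TCP z 67.1 mm under 69 N and again at 67.4 mm under 19 N. With the 42.7 mm grasp height, that puts the underside at about 24.5 mm, against 25 mm for fully home. I did not check from images that the top is flush with the foam.

**Last pictures:** the bracket lies level with yellow showing all round. The clamp bar is unmoved in the top view, and the gripper is clear with near-zero force.

**What went wrong or disagreed:**
- I mixed up the bracket's top and underside heights. The first press therefore overshot to 69 N at the wrist, below the 120 N limit. I took it for a blockage and lifted the bracket about 4 mm. I then centred it and pressed again more gently.
- Three height checks from two close wrist views of the bracket were noisy, giving 3 to 25 mm. I relied instead on the top and scene views, which put the rib top at 40 mm against 38 mm given, and on the measured sizes.
- The wrist camera put the held bracket about 3 mm to one side. I corrected for this by comparing bracket and cutout in the same picture.

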